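# Release the safety ratchet and lower the hold-down arm

## Robot

A 6-joint arm with a two-finger parallel gripper is mounted at the origin on a cart in front of the work surface, level with it; the furniture and walls round the work are solid. World frame = base frame: x ahead of the robot, y to its left, z up, the work surface at z = 0. Lengths are in m, angles in rad, forces in N, time in s.
With the tool pointing down it reaches from about 0.25 to 0.725 m from the base axis. Payload 9.7 kg.
Tool frame: the origin (TCP) lies midway between the tips of the shut fingers; the grasp point (between the pads) lies 19 mm behind it; x points along the fingers, z is the direction in which the jaws open and shut, and the axes are right-handed (so a half turn about x gives the same grasp; the last joint's range is limited). The gripper opens to 85 mm and grips with 20 to 120 N. Pads are 22 mm wide; open, the fingers measure 114 mm over their backs; the gripper's body (76 mm by 85 mm) begins 54 mm behind the grasp point. The pads swing forward as they close: fully open they stand 13 mm farther back than shut.
Start: joints at [-1.323, 0.087, 0.176, 1.66, 0, 1.571], TCP at [0.135, -0.533, 0.231] pointing down, gripper open.
Joint ranges: [-3.13, 3.13], [-0.85, 1.81], [-1.15, 1.24], [-2.2, 2.28], [-1.44, 1.52], [-3.14, 3.14]. Speed limits (rad/s): [2.22, 2.22, 2.57, 3.14, 3.14, 3.14].

## Interface

Orientations are given as a rotation vector (axis times angle).
In Python, from workcell import robot gives the robot as it stands. The module is installed in compiled form; this text tells all that it offers.
- The arm moves only by the tool carry_out, never from a script. Its argument "rows" is one flat list of numbers, 7 for each row, row after row: the shift along the world's x, y, z in mm, then the turn, a rotation vector about the world's x, y, z in degrees, then the opening, from 0 (shut) to 1 (fully open). In form: [tx, ty, tz, rx, ry, rz, hand, tx, ty, tz, rx, ry, rz, hand, ...]. A call has exactly 10 rows; each row shifts and turns the commanded pose from where the row before left it; what a row does not reach is not made up. A row lasts 1/8 s, in which the tool goes at most 62.5 mm and 10.7 degrees, less where a joint would pass 70% of its speed; a pose out of reach is approached as far as the arm can. A call is refused whole if a number of a shift passes 62.5 or a number of a turn 10.7, either way. A call with a gripper value outside its range is refused whole. The fingers move at their own pace and stop on an object; "grip_force" is the grip in N (left out, the last holds). Time passes only in rows, so rows that do not move let the fingers close, or fill a call up. It gives the time, the measured TCP pose, the force and the opening at its end, in the units of the state.
- robot.read_state(): the state, without advancing time (a new reading comes with each control period).
- robot.snapshot(name): name is "scene" or "side" or "wrist"; returns a dict with "frame" (384x512x3 uint8, red, green, blue), "fx", "fy", "cx", "cy" (pixels), "dist_coeffs" ([k1, k2, p1, p2, k3] as OpenCV has them; the pictures are not rectified), "R" (3x3) and "t" (3): a world point X has camera coordinates R X + t. Camera axes: x right, y down, z forward; pixel columns grow to the right and rows downward; lengths in m; the calibration is good to about 2 mm. A picture is of the moment at which its call begins. There is no depth.
- robot.close_job(): hands the job in, once; it reports no verdict.
The state is a dict: "time_s": time; "joints": joint angles; "joint_vel": joint speeds; "joint_efforts": joint torques, N m; "tcp_pos": TCP position; "tool_rot": TCP orientation; "wrist_force": force on the tool from outside, world axes, zero at the start; "wrist_torque": the same for the moment, N m; "finger_gap": finger opening in m.
Only numpy, scipy, OpenCV 4.12 (cv2) and the standard library are available. Lean on these libraries where they do the work, as an engineer would, in place of code of your own. Each camera call takes 0.05 s, during which the arm holds its last target.

## Task

The black driver module lies in its nest under the raised blue arm of the ratchet hold-down. Press the red pawl paddle down to free the pawl from its teeth, keep it pressed and push the arm all the way down to its stop so that its rubber foot traps the module, then let go so that the pawl springs back, and move clear. Only touch and push: do not pick anything up, leave the module in its nest and do not disturb the other things on the bench.

Things in the scene. Friction and masses are not known exactly. Their poses are not given: they have to be found in the camera images.
- holddown: Ratchet hold-down, fixed to the bench: aluminium base 200 x 112 x 12 mm (its middle 13 mm toward own -x from the origin), two grey cheeks, fixed toothed steel wheel (127 mm across, top 163 mm over the bench), blue arm. Origin on the bench under the base, z up; the arm reaches to own -x (roughly toward the robot), own y is parallel to the hinge.
- hinge_axis (a point): Axis of the arm's hinge (along the hold-down's y), 60 mm toward its +x from its origin and 100 mm over the bench. Axes as the hold-down's.
- blue_arm (a joint): Angle of the blue arm, rad: 0 = fully raised (0.45 above level), grows as it is pushed down, 0.70 = on its stop (0.25 below level). Starts at 0.03 to 0.22. The hinge is stiff (1.5 N m, about 10 N at the paddle) and stays where left. Unless the pawl is pressed, a tooth every 0.13 rad stops it going down; it can sink at most to the next tooth.
- pawl (a joint): Angle of the ratchet pawl against the arm, rad: 0 = engaged in the teeth; 0.15 = nose just clear of the tooth tips; 0.26 = paddle pressed fully onto the arm. A spring returns it (2 N at the paddle to start, 6 N fully pressed, 20 mm of travel there). It can start at up to 0.15, its nose riding on a tooth.
- paddle (a point): Middle of the upper face of the red ribbed paddle (62 mm along the arm, 36 wide, 6 thick), the pawl's thumb lever over the arm's free end, about 0.15 m from the hinge; moves with arm and pawl. x axis along the arm toward the hinge. At rest its face is 0.23 rad steeper than the arm; fully pressed it lies parallel to the arm, face 17 mm above the arm's centre line, which passes through the hinge.
- blue_end (a point): Middle of the upper face of the blue arm at its free end, under the paddle, 0.155 m from the hinge axis; x axis along the arm toward the hinge.
- nest (a point): Middle of the nest's floor on the base plate, 12 mm over the bench; white rails 9 mm high stand round the module. Axes as the hold-down's.
- module: Plain black driver module, a loose box 85 x 60 x 28 mm, 0.15 kg, long side parallel to the hold-down's hinge, in the nest. Origin in the middle of its underside. With the arm on its stop the foot stands 2 mm above its top.
- spool: Loose blue-flanged solder spool, diameter 52, height 45 mm, standing beside the hold-down; origin under its middle. Leave alone.
- screwdriver_red: Loose red screwdriver, 205 mm, lying on the bench to the right. Leave alone.
- screwdriver_blue: Loose blue screwdriver, 205 mm, lying on the bench to the right. Leave alone.
- side_cutters: Loose side cutters with red handles, 136 mm, lying to the left. Leave alone.
- pen_blue: Loose white pen, 145 mm, lying far left. Leave alone.
Not all that is in view belongs to the job. There is more than one size of the module; the job needs the smaller.

How it is judged:
On the way, in this order (a step that is already met when the one before it is completed fails the run):
1. the pawl is pressed free of its teeth while the arm is still raised (value of joint pawl above 0.2 rad and value of joint blue_arm below 0.42 rad), for 0.1 s.
2. the arm is pushed down to its stop (value of joint blue_arm above 0.67 rad), for 0.2 s.
At the end, for the whole second after the job is handed in: The arm is down on its stop (joint above 0.67 of 0.70 rad) and at rest, the pawl has sprung back (below 0.06 rad), and the module lies at rest in its nest (within 8 mm) (value of joint blue_arm above 0.67 rad and value of joint pawl below 0.06 rad and velocity of joint blue_arm below 0.05 rad/s and distance between module and nest below 0.008 m and linear speed of module below 0.02 m/s); the robot touches nothing.
It fails at once if the module is lifted or pushed out of its nest (distance between module and nest above 0.012 m).
It fails at once if the arm is lifted to the top of its travel instead of being pushed down (value of joint blue_arm below 0.01 rad).
It fails at once if another thing on the bench is moved by more than 15 mm, or lifted (distance of any of spool, screwdriver_red, screwdriver_blue, side_cutters, pen_blue from where it was at the start of the episode above 0.015 m).
It also fails if it takes over 38 s, if anything falls off the work surface, if the arm or the gripper's body presses on something with over 40 N, if the wrist force passes 120 N, or if a joint passes its speed limit or range.

## Working session

There is one attempt and no reset: what is moved stays moved. The work goes in short steps, Python scripts to look and compute and a tool call to move; the robot and the scene stay as the last step left them, time stands still between calls to the robot, and variables do not carry over. Pictures are saved under pics/ and viewed, and the job is handed in when it is done.

Besides the shell and the picture viewer there is one more tool, called after "Request:" as name(argument=value, ...), one argument or row to a line, values as JSON. carry_out: Moves the arm, as the interface text tells. Its arguments: {"type":"object","properties":{"rows":{"type":"array"},"grip_force":{"type":"number"}},"required":["rows"]}

```bash
mkdir -p pics; python3 - <<'E'
from workcell import robot
import cv2,pickle
s=robot.read_state(); print({k:s[k] for k in('time_s','tcp_pos','tool_rot','wrist_force','finger_gap')})
D={}
for n in('scene','side','wrist'):
    d=robot.snapshot(n);D[n]=d;cv2.imwrite(f'pics/{n}0.png',d['frame'][:,:,::-1])
    print(n,d['fx'],d['cx'],d['cy'],d['dist_coeffs'],(-d['R'].T@d['t']))
pickle.dump(D,open('snap0.pkl','wb'))
E
```

```text
{'time_s': 0.0, 'tcp_pos': array([ 0.13485106, -0.53297506,  0.23059488]), 'tool_rot': array([ 1.02557654,  1.31736186, -1.02419485]), 'wrist_force': array([-0.28667979, -0.56267484, -0.49287754]), 'finger_gap': 0.08530272390779138}
scene 376.1972101352964 256.5454038948917 197.3643995919485 [-0.00873956  0.          0.          0.          0.        ] [-0.00498279  1.10909621  1.11292665]
side 355.7274764063696 255.39010272656432 196.40160821030793 [0.01572676 0.         0.         0.         0.        ] [ 0.294425   -0.85876303  1.07257566]
wrist 289.14887302904634 252.6250165117675 194.57635096014488 [-0.07126941  0.          0.          0.          0.        ] [ 0.2080704  -0.51391289  0.37247056]
```

View pics/scene0.png

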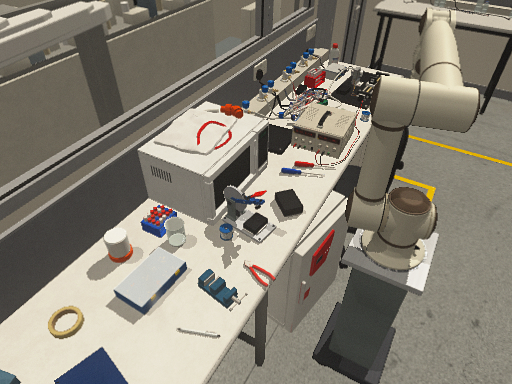

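View pics/side0.png

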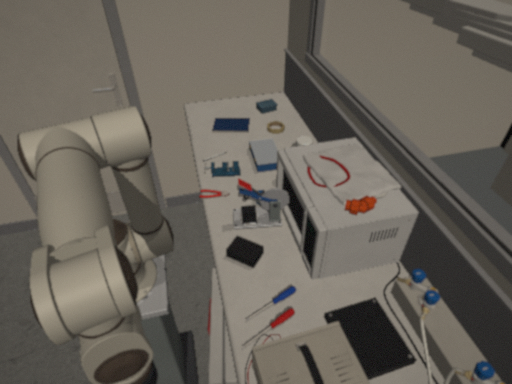

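View pics/wrist0.png

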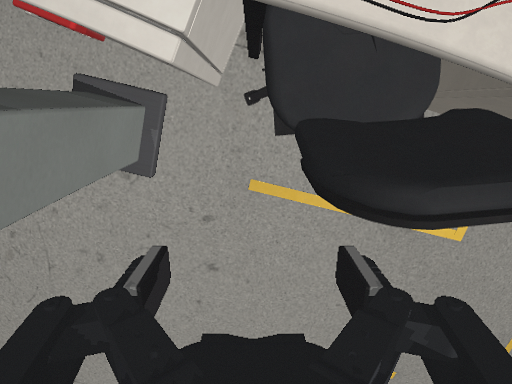

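The scene view shows the hold-down near (245,212) and a loose, larger black module at (288,203). The side view shows the hold-down at (262,205) and the loose module at (244,251). I'll take close crops next.

```bash
python3 - <<'E'
import cv2,pickle,numpy as np
D=pickle.load(open('snap0.pkl','rb'))
a=D['scene']['frame'][175:255,205:315,::-1]; b=D['side']['frame'][165:245,195:305,::-1]
cv2.imwrite('pics/crop0.png',np.vstack([cv2.resize(x,(400*110//110*1,291),interpolation=cv2.INTER_CUBIC) for x in(a,b)]))
cv2.imwrite('pics/cA.png',cv2.resize(a,(770,560),interpolation=cv2.INTER_CUBIC))
cv2.imwrite('pics/cB.png',cv2.resize(b,(770,560),interpolation=cv2.INTER_CUBIC))
E
```

```text
(no output)
```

View pics/cA.png

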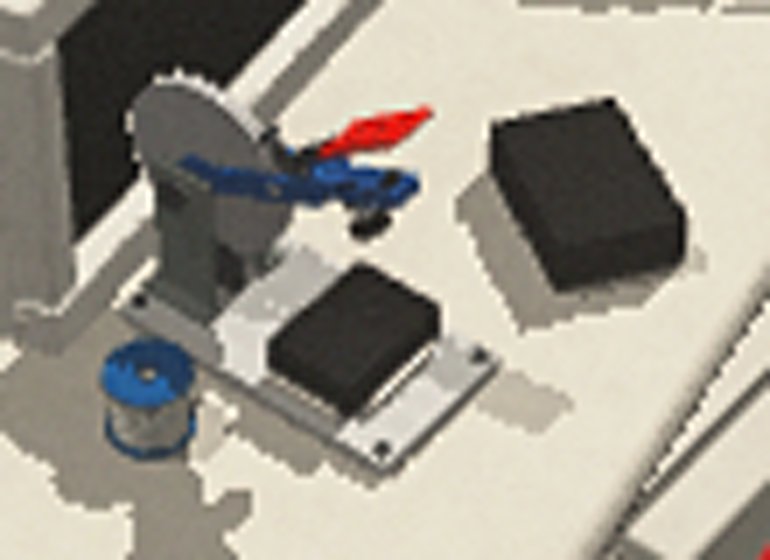

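View pics/cB.png

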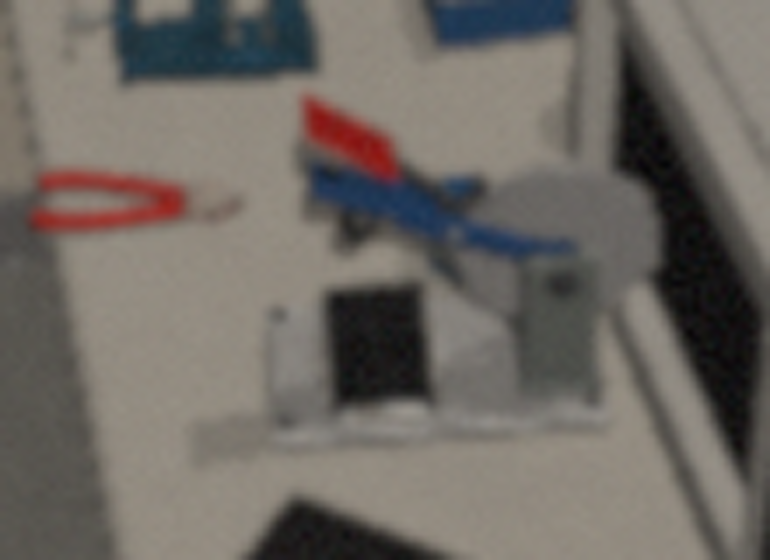

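Candidates for the module are the nested one at scene (255,222) under the blue arm, and the loose bigger one at (288,203), which is a distractor. I choose the nested one. Red things in view are the paddle at (258,194), the side cutters at (262,273) and the red screwdriver at (305,164). The paddle is the red blade just above the blue arm.

```bash
cat > h.py <<'E'
import cv2,numpy as np
def ray(d,p):
    K=np.array([[d['fx'],0,d['cx']],[0,d['fy'],d['cy']],[0,0,1]])
    u=cv2.undistortPoints(np.array([[p]],float),K,np.array(d['dist_coeffs'],float))[0,0]
    v=d['R'].T@np.array([u[0],u[1],1]); return -d['R'].T@d['t'], v/np.linalg.norm(v)
def onz(d,p,z):
    c,v=ray(d,p); return c+v*(z-c[2])/v[2]
def tri(d1,p1,d2,p2):
    A=np.zeros((3,3));b=np.zeros(3);L=[ray(d1,p1),ray(d2,p2)]
    for c,v in L:
        M=np.eye(3)-np.outer(v,v);A+=M;b+=M@c
    X=np.linalg.solve(A,b)
    return X,[float(np.linalg.norm((np.eye(3)-np.outer(v,v))@(X-c))) for c,v in L]
def proj(d,X):
    K=np.array([[d['fx'],0,d['cx']],[0,d['fy'],d['cy']],[0,0,1]])
    return cv2.projectPoints(np.atleast_2d(X).astype(float),cv2.Rodrigues(d['R'])[0],np.array(d['t'],float),K,np.array(d['dist_coeffs'],float))[0][:,0]
E
python3 - <<'E'
import pickle;from h import *
np.set_printoptions(precision=4,suppress=True)
D=pickle.load(open('snap0.pkl','rb'));S=D['scene'];T=D['side']
f=lambda p:(p[0]/7+205,p[1]/7+175); g=lambda p:(p[0]/7+195,p[1]/7+165)
print('base scene');B=[onz(S,f(p),.012) for p in[(385,462),(498,360),(120,300)]]
for b in B:print(b)
print(np.linalg.norm(B[0]-B[1]),np.linalg.norm(B[0]-B[2]),'yaw',np.degrees(np.arctan2(*(B[2]-B[0])[1::-1])))
print('base side')
B=[onz(T,g(p),.012) for p in[(275,312),(280,432),(605,412)]]
for b in B:print(b)
print(np.linalg.norm(B[0]-B[1]),np.linalg.norm(B[1]-B[2]),np.degrees(np.arctan2(*(B[2]-B[1])[1::-1])))
M=[onz(S,f(p),.04) for p in[(362,262),(440,310),(348,382),(268,345)]]
print('module');[print(m) for m in M];print(np.mean(M,0),np.linalg.norm(M[0]-M[1]),np.linalg.norm(M[1]-M[2]))
M=[onz(T,g(p),.04) for p in[(328,292),(418,286),(428,400),(335,402)]]
print('module side');print(np.mean(M,0),np.linalg.norm(M[0]-M[1]),np.linalg.norm(M[1]-M[2]))
# red blobs
def red(d,x0,x1,y0,y1):
    F=d['frame'].astype(int);m=(F[...,0]>140)&(F[...,1]<80)&(F[...,2]<80)
    ys,xs=np.nonzero(m[y0:y1,x0:x1]);return xs.mean()+x0,ys.mean()+y0,len(xs)
a=red(S,245,270,185,202);b=red(T,235,255,175,195);print(a,b,tri(S,a[:2],T,b[:2]))
print('spool',onz(S,f((148,368)),.045))
E
```

```text
base scene
[0.4507 0.2543 0.012 ]
[0.4324 0.1538 0.012 ]
[0.647  0.2225 0.012 ]
0.10211697418542591 0.19876495804336833 yaw -9.206753024544584
base side
[0.4564 0.2452 0.012 ]
[0.4396 0.1445 0.012 ]
[0.6287 0.1132 0.012 ]
0.10206984091078027 0.19165819395017383 -9.407807893996388
module
[0.5259 0.1481 0.04  ]
[0.468  0.1598 0.04  ]
[0.4856 0.235  0.04  ]
[0.5387 0.2329 0.04  ]
[0.5046 0.194  0.04  ] 0.05905337085769754 0.07717614382295204
module side
[0.5055 0.1744 0.04  ] 0.05468746941803981 0.0965949166852862
(np.float64(258.5348837209302), np.float64(193.32558139534885), 43) (np.float64(246.25), np.float64(185.0), 8) (array([0.4998, 0.1871, 0.1865]), [0.0018659032942153365, 0.0018659032942153052])
spool [0.5846 0.2857 0.045 ]
```

Request:
carry_out(
  rows=[26,18,17,0,0,10,0,26,18,17,0,0,10,0,26,18,17,0,0,10,0,26,18,17,0,0,10,0,26,18,17,0,0,10,0,26,18,17,0,0,10,0,26,18,17,0,0,10,0,26,18,17,0,0,10,0,26,18,17,0,0,10,0,26,18,17,0,0,10,0],
  grip_force=60,
)

```text
time_s: 1.4
tcp_pos: [0.3957, -0.3525, 0.4017]
tool_rot: [-0.336, 1.545, 0.336]
wrist_force: [-0.1, -0.4, 0.0]
finger_gap: -0.0
```

Request:
carry_out(
  rows=[0,54,0,0,0,6,0,0,54,0,0,0,6,0,0,54,0,0,0,6,0,0,54,0,0,0,6,0,0,54,0,0,0,6,0,0,54,0,0,0,6,0,0,54,0,0,0,6,0,0,54,0,0,0,6,0,0,54,0,0,0,6,0,0,54,0,0,0,2.5,0],
)

```text
time_s: 2.65
tcp_pos: [0.3945, 0.1886, 0.4012]
tool_rot: [-1.091, 1.28, 1.09]
wrist_force: [0.7, 0.3, -0.1]
finger_gap: 0.0002
```

```bash
python3 - <<'E'
from workcell import robot
import cv2,pickle,numpy as np
from h import *
s=robot.read_state(); print({k:s[k] for k in('time_s','joints','tcp_pos','tool_rot','wrist_force','finger_gap')})
print(cv2.Rodrigues(s['tool_rot'])[0])
D={}
for n in('scene','side','wrist'):
    d=robot.snapshot(n);D[n]=d;cv2.imwrite(f'pics/{n}1.png',d['frame'][:,:,::-1])
pickle.dump(D,open('snap1.pkl','wb'))
d=D['wrist'];print(-d['R'].T@d['t'],d['R'])
E
```

```text
{'time_s': 2.65, 'joints': array([ 4.46027971e-01, -4.37510439e-02,  3.90060887e-01,  2.00448324e+00,
       -1.23769149e-04,  6.05934179e-01]), 'tcp_pos': array([0.39448741, 0.18859119, 0.40122266]), 'tool_rot': array([-1.09070893,  1.28049212,  1.09045378]), 'wrist_force': array([ 0.70014011,  0.33502748, -0.08223349]), 'finger_gap': 0.00018032606346339046}
[[ 1.66174965e-04 -9.87242206e-01  1.59225622e-01]
 [-5.77317023e-05  1.59225614e-01  9.87242220e-01]
 [-9.99999985e-01 -1.73247308e-04 -3.05358623e-05]]
[0.31930051 0.20326832 0.54199722] [[ 1.55299502e-01  9.87867320e-01  4.70814672e-04]
 [ 9.44003091e-01 -1.48544154e-01  2.94606175e-01]
 [ 2.91101750e-01 -4.53077419e-02 -9.55618637e-01]]
```

View pics/wrist1.png

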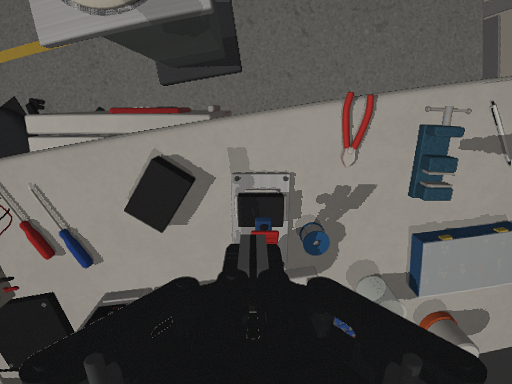

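View pics/scene1.png

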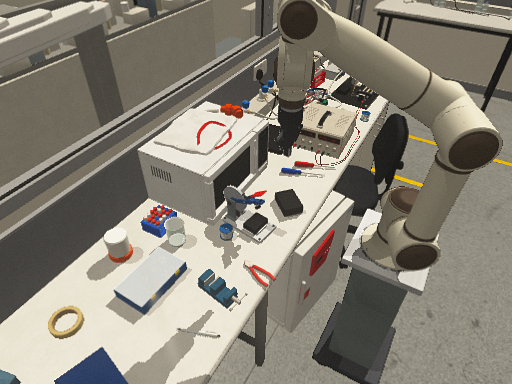

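The wrist view shows the base's near edge at (235-293,172), the nested module at (262,210), and the paddle at (264,237) partly hidden by the fingers. I'll move sideways for two clear views.

Request:
carry_out(
  rows=[4,-20,-8,0,0,0,0,4,-20,-8,0,0,0,0,4,-20,-8,0,0,0,0,4,-20,-8,0,0,0,0,4,-20,-8,0,0,0,0,4,-20,-8,0,0,0,0,4,-20,-8,0,0,0,0,0,0,0,0,0,0,0,0,0,0,0,0,0,0,0,0,0,0,0,0,0],
)

```text
time_s: 4.05
tcp_pos: [0.4228, 0.0471, 0.3457]
tool_rot: [-1.089, 1.281, 1.089]
wrist_force: [-0.5, -0.2, -0.4]
finger_gap: 0.0001
```

```bash
python3 - <<'E'
from workcell import robot
import cv2,pickle,numpy as np
d=robot.snapshot('wrist');pickle.dump(d,open('w2.pkl','wb'));cv2.imwrite('pics/w2.png',d['frame'][:,:,::-1])
cv2.imwrite('pics/w2c.png',cv2.resize(d['frame'][120:280,270:470,::-1],(800,600*16//15*1)[:1]+(600,),interpolation=cv2.INTER_CUBIC) if 0 else cv2.resize(d['frame'][130:280,270:470,::-1],(800,600),interpolation=cv2.INTER_CUBIC))
E
```

```text
(no output)
```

View pics/w2.png

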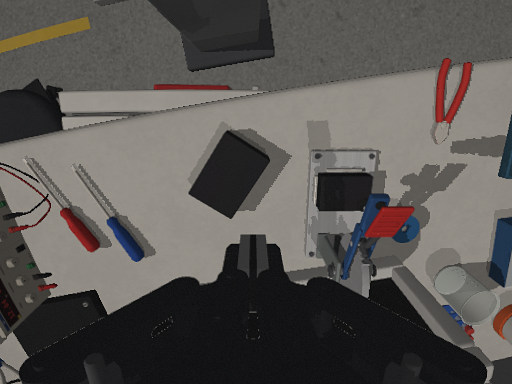

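View pics/w2c.png

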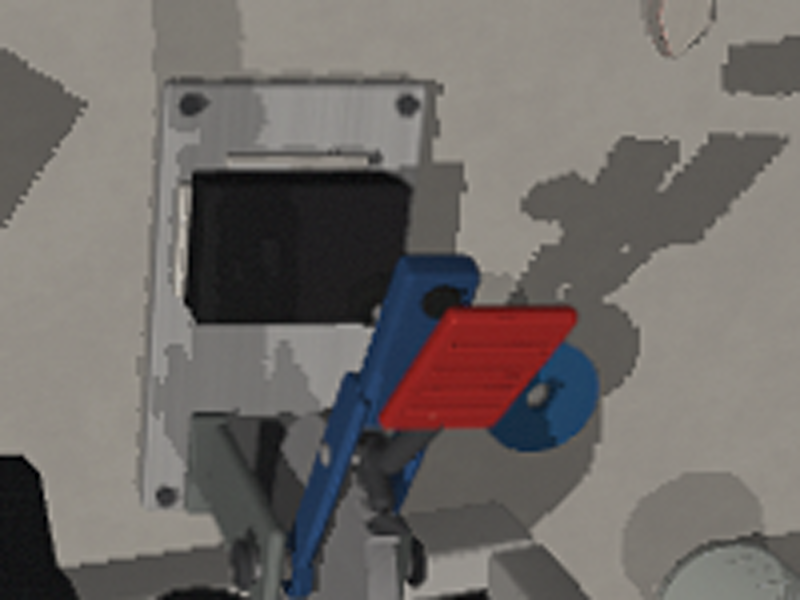

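The crop shows the base corners at crop (165,82), (433,82) and (147,508), the red paddle face at crop corners (452,308), (577,312), (508,428) and (382,428), and the module top at (195,170)-(410,320). I'll intersect these rays with the hold-down's own planes.

```bash
python3 - <<'E'
import pickle;from h import *
np.set_printoptions(precision=4,suppress=True)
d=pickle.load(open('w2.pkl','rb'));S=pickle.load(open('snap0.pkl','rb'))['scene']
f=lambda p:(p[0]/4+270,p[1]/4+130)
A,B,C=[onz(d,f(p),.012) for p in[(165,82),(433,82),(147,508)]]
print(A,B,C,np.linalg.norm(A-B),np.linalg.norm(A-C),np.degrees(np.arctan2(*(C-A)[1::-1])),np.degrees(np.arctan2(*(B-A)[1::-1]))-90)
yaw=np.radians(-9.2);ex=np.array([np.cos(yaw),np.sin(yaw),0]);ey=np.array([-ex[1],ex[0],0])
cen=(B+C)/2;print('cen w2',cen,'scene est .540 .188')
for cen in (np.array([*cen[:2],0]),np.array([.540,.188,0])):
  O=cen+.013*ex;H=O+.06*ex+np.array([0,0,.1]);print('O',O,'H',H)
  P=[]
  for p,y in(((452,308),-.018),((577,312),.018),((508,428),.018),((382,428),-.018)):
    c,v=ray(d,f(p));X=c+v*(y-(c-O)@ey)/(v@ey);P.append(X);q=X-H;print('pad',X,'own',q@ex,q[2])
  m=np.mean(P,0);q=m-H;u=(P[0]+P[1]-P[2]-P[3])/2
  print('mid',m,'own',q@ex,q[2],'r',np.hypot(q@ex,q[2]),'len',np.linalg.norm(u),'tilt',np.arctan2(u[2],-u@ex))
  print('scene proj of mid',proj(S,m))
M=[onz(d,f(p),.04) for p in[(192,172),(410,178)]];print('mod',M,np.linalg.norm(M[0]-M[1]))
E
```

```text
[0.4337 0.1444 0.012 ] [0.4511 0.256  0.012 ] [0.6294 0.1163 0.012 ] 0.11291664834207338 0.19774115694728223 -8.188465529559698 -8.86887029589704
cen w2 [0.5402 0.1861 0.012 ] scene est .540 .188
O [0.5531 0.184  0.    ] H [0.6123 0.1744 0.1   ]
pad [0.4696 0.1793 0.2052] own -0.14161006453041483 0.10516452173584825
pad [0.4775 0.2145 0.2029] own -0.1394682925535412 0.10287006289530568
pad [0.5229 0.2072 0.178 ] own -0.09347483650472814 0.0779953885005212
pad [0.5198 0.1712 0.1714] own -0.09075405040351171 0.07135321891647942
mid [0.4975 0.193  0.1893] own -0.11632681099804895 0.08934579801203865 r 0.14667855528121285 len 0.056621249974936644 tilt 0.544783326108794
scene proj of mid [[257.8689 193.6182]]
O [0.5528 0.1859 0.    ] H [0.6121 0.1763 0.1   ]
pad [0.4712 0.1809 0.2014] own -0.1397333839412657 0.1014196293794207
pad [0.4789 0.2161 0.1999] own -0.13784922550157036 0.09987851472165157
pad [0.5247 0.2087 0.1747] own -0.09137226331159037 0.0747423453477414
pad [0.5221 0.1727 0.1672] own -0.08820267485649425 0.06715975983843922
mid [0.4992 0.1946 0.1858] own -0.11428938690273018 0.08580006232181323 r 0.14291156234898905 len 0.05730050843465323 tilt 0.5448448883158137
scene proj of mid [[257.2318 194.4136]]
mod [array([0.466 , 0.1464, 0.04  ]), array([0.4824, 0.2335, 0.04  ])] 0.08872396667325433
```

Paddle middle comes out at about (0.498, 0.193, 0.188), with the face tilted 0.545 rad. The scene-view red centroid agrees with it to under 1 px, and r is about 0.146 against the stated 0.15. The hinge is at about (0.612, 0.1755, 0.100) and yaw is -9.2°. Next I hover over the paddle.

Request:
carry_out(
  rows=[9,18,-10,0,0,0,0,9,18,-10,0,0,0,0,9,18,-10,0,0,0,0,9,18,-10,0,0,0,0,9,18,-10,0,0,0,0,9,18,-10,0,0,0,0,9,18,-10,0,0,0,0,9,18,-10,0,0,0,0,1,3,-15,0,0,0,0,0,0,-15,0,0,0,0],
)

```text
time_s: 5.35
tcp_pos: [0.4958, 0.1939, 0.2341]
tool_rot: [-1.089, 1.282, 1.089]
wrist_force: [-0.5, -0.5, 0.4]
finger_gap: 0.0001
```

```bash
cat > look.py <<'E'
from workcell import robot
import cv2,pickle,numpy as np,sys
n=sys.argv[1]
s=robot.read_state(); print({k:np.round(s[k],4) for k in('time_s','tcp_pos','wrist_force')})
a=robot.snapshot('scene');b=robot.snapshot('side');w=robot.snapshot('wrist')
pickle.dump((a,b,w),open(n+'.pkl','wb'))
f=lambda d,x,y:cv2.resize(d['frame'][y:y+90,x:x+90,::-1],(400,400),interpolation=cv2.INTER_CUBIC)
cv2.imwrite(f'pics/{n}.png',np.hstack([f(a,200,155),f(b,210,140)]))
cv2.imwrite(f'pics/{n}w.png',w['frame'][:,:,::-1])
E
python3 look.py hov
```

```text
{'time_s': np.float64(5.35), 'tcp_pos': array([0.4958, 0.1939, 0.2341]), 'wrist_force': array([-0.5097, -0.5316,  0.4464])}
```

View pics/hov.png

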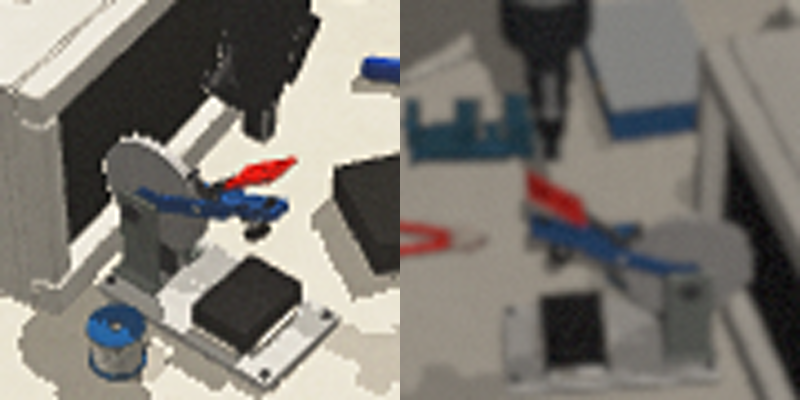

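View pics/hovw.png

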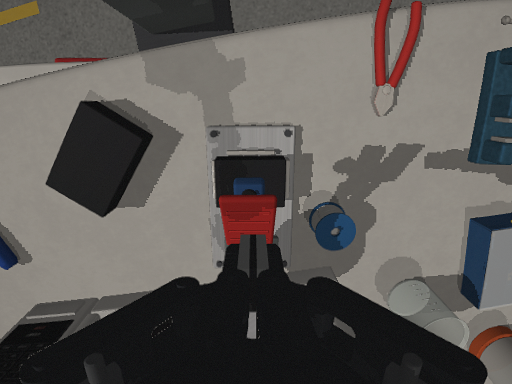

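Lateral alignment looks right: the wrist view has the tip at column 253 and the paddle centre at about 249, so the tip is roughly 3 mm too far to the left (+y). I'll descend and start the press.

Request:
carry_out(
  rows=[-0.5,-0.4,-5,0,0,0,0,-0.5,-0.4,-5,0,0,0,0,-0.5,-0.4,-5,0,0,0,0,-0.5,-0.4,-5,0,0,0,0,-0.5,-0.4,-5,0,0,0,0,-0.5,-0.2,-5,0,0,0,0,-0.5,-0.2,-5,0,0,0,0,-0.5,-0.2,-5,0,0,0,0,-0.5,-0.2,-5,0,0,0,0,-0.5,-0.2,-5,0,0,0,0],
)

```text
time_s: 6.75
tcp_pos: [0.491, 0.1909, 0.1853]
tool_rot: [-1.089, 1.281, 1.089]
wrist_force: [-0.6, 0.3, 5.0]
finger_gap: -0.0003
```

```bash
python3 look.py p1
```

```text
{'time_s': np.float64(6.75), 'tcp_pos': array([0.491 , 0.1909, 0.1853]), 'wrist_force': array([-0.6307,  0.2557,  5.0155])}
```

View pics/p1.png

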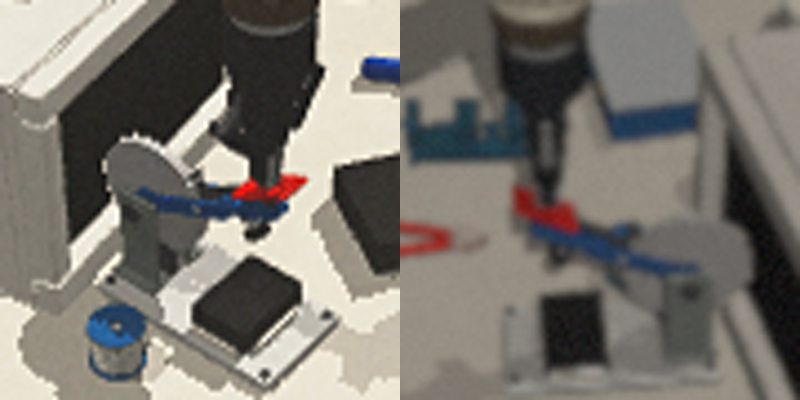

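The tip is on the paddle at 5 N, the paddle is partly pressed and the blue arm hasn't moved. I'll press on slowly to bottom the pawl.

Request:
carry_out(
  rows=[-0.6,0.1,-1.5,0,0,0,0,-0.6,0.1,-1.5,0,0,0,0,-0.6,0.1,-1.5,0,0,0,0,-0.6,0.1,-1.5,0,0,0,0,-0.6,0.1,-1.5,0,0,0,0,-0.6,0.1,-1,0,0,0,0,-0.6,0.1,-1,0,0,0,0,0,0,-1,0,0,0,0,0,0,-1,0,0,0,0,0,0,0,0,0,0,0],
)

```text
time_s: 8.15
tcp_pos: [0.4867, 0.1916, 0.1747]
tool_rot: [-1.089, 1.281, 1.089]
wrist_force: [-2.7, 0.5, 9.1]
finger_gap: 0.0001
```

```bash
python3 look.py p2
```

```text
{'time_s': np.float64(8.15), 'tcp_pos': array([0.4867, 0.1916, 0.1747]), 'wrist_force': array([-2.7258,  0.5152,  9.0755])}
```

View pics/p2.png

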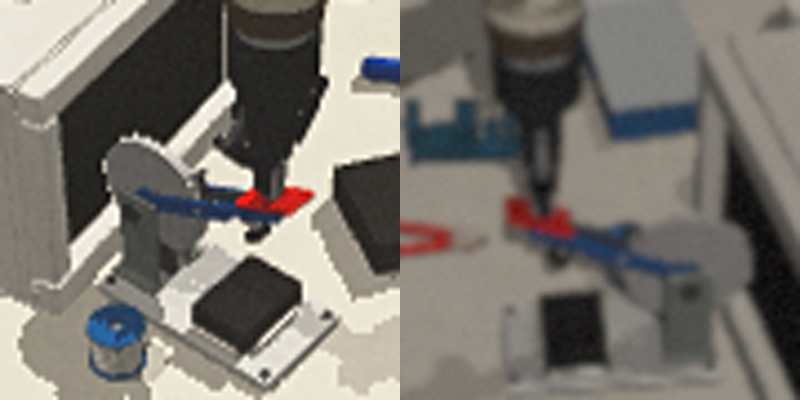

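Force is 9 N, so the pawl is bottomed on the arm while the arm is still raised. Now I follow the arc down.

Request:
carry_out(
  rows=[-1.1,0.2,-2.5,0,0,0,0,-1.1,0.2,-2.5,0,0,0,0,-1.1,0.2,-2.5,0,0,0,0,-1,0.2,-2.5,0,0,0,0,-1,0.2,-2.5,0,0,0,0,-1,0.2,-2.5,0,0,0,0,-0.9,0.1,-2.5,0,0,0,0,-0.9,0.1,-2.5,0,0,0,0,-0.8,0.1,-2.5,0,0,0,0,-0.8,0.1,-2.5,0,0,0,0],
)

```text
time_s: 9.55
tcp_pos: [0.4764, 0.1933, 0.1496]
tool_rot: [-1.088, 1.281, 1.09]
wrist_force: [-5.7, 0.2, 10.0]
finger_gap: 0.0005
```

```bash
python3 look.py p3
```

```text
{'time_s': np.float64(9.55), 'tcp_pos': array([0.4764, 0.1933, 0.1496]), 'wrist_force': array([-5.72  ,  0.188 ,  9.9626])}
```

View pics/p3.png

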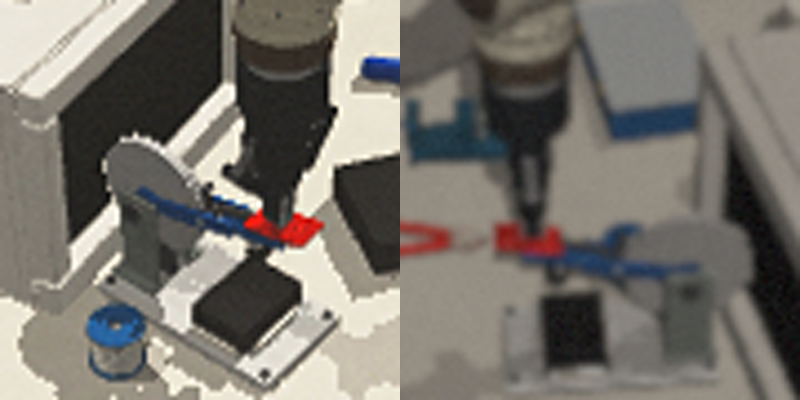

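The arm is coming down with the paddle still flat on it. I'll continue.

Request:
carry_out(
  rows=[-0.9,0.1,-4,0,0,0,0,-0.9,0.1,-4,0,0,0,0,-0.9,0.1,-4,0,0,0,0,-0.8,0.1,-4,0,0,0,0,-0.7,0.1,-4,0,0,0,0,-0.6,0.1,-4,0,0,0,0,-0.5,0.1,-4,0,0,0,0,-0.4,0.1,-4,0,0,0,0,-0.3,0,-4,0,0,0,0,-0.2,0,-4,0,0,0,0],
)

```text
time_s: 10.95
tcp_pos: [0.4697, 0.1943, 0.1092]
tool_rot: [-1.088, 1.282, 1.091]
wrist_force: [-8.5, 2.8, 9.6]
finger_gap: 0.0
```

Request:
carry_out(
  rows=[0,0,-2.5,0,0,0,0,0,0,-2.5,0,0,0,0,0,0,-2.5,0,0,0,0,0.2,0,-2.5,0,0,0,0,0.2,0,-2,0,0,0,0,0.2,0,-2,0,0,0,0,0.2,0,-1.5,0,0,0,0,0.2,0,-1.5,0,0,0,0,0.2,0,-1,0,0,0,0,0,0,-1,0,0,0,0],
)

```text
time_s: 12.2
tcp_pos: [0.4705, 0.1941, 0.0898]
tool_rot: [-1.088, 1.283, 1.091]
wrist_force: [-8.0, 1.0, 7.3]
finger_gap: -0.0001
```

```bash
python3 look.py p4
```

```text
{'time_s': np.float64(12.2), 'tcp_pos': array([0.4705, 0.1941, 0.0898]), 'wrist_force': array([-8.0294,  1.0035,  7.2711])}
```

View pics/p4.png

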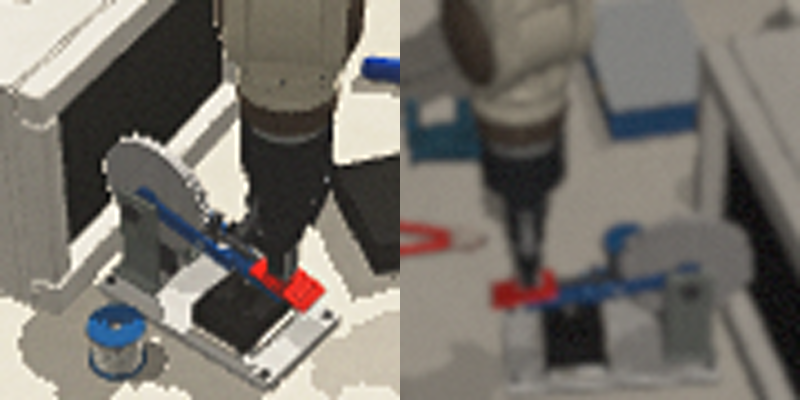

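The force is still the hinge-friction level of about 11 N, with no stop felt yet. I'll go on in small steps.

Request:
carry_out(
  rows=[0.1,0,-1,0,0,0,0,0.1,0,-1,0,0,0,0,0.1,0,-1,0,0,0,0,0.1,0,-1,0,0,0,0,0.1,0,-1,0,0,0,0,0.1,0,-1,0,0,0,0,0,0,0,0,0,0,0,0,0,0,0,0,0,0,0,0,0,0,0,0,0,0,0,0,0,0,0,0],
)

```text
time_s: 13.6
tcp_pos: [0.4711, 0.194, 0.0837]
tool_rot: [-1.088, 1.284, 1.091]
wrist_force: [-8.2, 1.5, 6.7]
finger_gap: -0.0
```

Request:
carry_out(
  rows=[0.2,0,-1,0,0,0,0,0.2,0,-1,0,0,0,0,0.2,0,-0.5,0,0,0,0,0.1,0,-0.5,0,0,0,0,0,0,0,0,0,0,0,0,0,0,0,0,0,0,0,0,0,0,0,0,0,0,0,0,0,0,0,0,0,0,0,0,0,0,0,0,0,0,0,0,0,0],
)

```text
time_s: 14.85
tcp_pos: [0.4714, 0.1941, 0.0817]
tool_rot: [-1.087, 1.283, 1.092]
wrist_force: [-13.7, -0.3, 16.7]
finger_gap: -0.0003
```

```bash
python3 look.py p5
```

```text
{'time_s': np.float64(14.85), 'tcp_pos': array([0.4714, 0.1941, 0.0817]), 'wrist_force': array([-13.7279,  -0.2567,  16.7096])}
```

View pics/p5w.png

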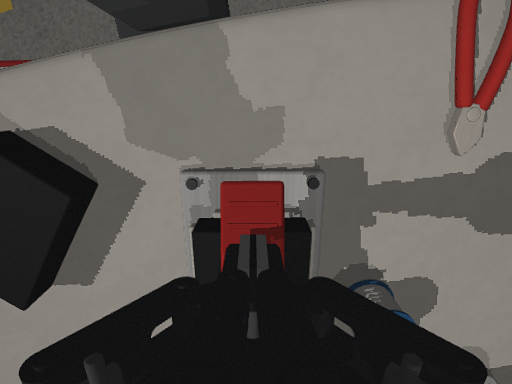

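The force has risen to about 22 N and the tip height of 0.0817 matches the predicted 0.081-0.083, so this is the stop. I'll add a small extra push to confirm it and hold.

Request:
carry_out(
  rows=[0,0,-0.5,0,0,0,0,0,0,-0.5,0,0,0,0,0,0,-0.5,0,0,0,0,0,0,0,0,0,0,0,0,0,0,0,0,0,0,0,0,0,0,0,0,0,0,0,0,0,0,0,0,0,0,0,0,0,0,0,0,0,0,0,0,0,0,0,0,0,0,0,0,0],
)

```text
time_s: 16.25
tcp_pos: [0.4715, 0.1942, 0.0812]
tool_rot: [-1.087, 1.283, 1.091]
wrist_force: [-16.8, 0.0, 25.2]
finger_gap: -0.0002
```

The stop is confirmed: 1.5 mm more commanded gave only 0.5 mm of motion, at 30 N. I'll release by going straight up.

Request:
carry_out(
  rows=[0,0,3,0,0,0,0,0,0,4,0,0,0,0,0,0,6,0,0,0,0,0,0,8,0,0,0,0,0,0,12,0,0,0,0,-3,0,18,0,0,0,0,-6,0,20,0,0,0,0,-6,0,20,0,0,0,0,-6,0,20,0,0,0,0,-6,0,20,0,0,0,0],
)

```text
time_s: 17.5
tcp_pos: [0.446, 0.1939, 0.212]
tool_rot: [-1.089, 1.281, 1.088]
wrist_force: [0.3, 0.2, -0.1]
finger_gap: 0.0002
```

Request:
carry_out(
  rows=[0,-20,15,0,0,0,0,0,-20,15,0,0,0,0,0,-20,15,0,0,0,0,0,-20,15,0,0,0,0,0,-20,15,0,0,0,0,0,-20,10,0,0,0,0,0,-20,10,0,0,0,0,0,0,0,0,0,0,0,0,0,0,0,0,0,0,0,0,0,0,0,0,0],
)

```text
time_s: 18.75
tcp_pos: [0.4461, 0.0544, 0.305]
tool_rot: [-1.089, 1.282, 1.09]
wrist_force: [-0.2, -0.1, -0.4]
finger_gap: 0.0002
```

```bash
python3 look.py end; python3 - <<'E'
import cv2,pickle
w=pickle.load(open('end.pkl','rb'))[2]['frame']
cv2.imwrite('pics/endc.png',cv2.resize(w[110:260,250:450,::-1],(800,600),interpolation=cv2.INTER_CUBIC))
E
```

```text
{'time_s': np.float64(18.75), 'tcp_pos': array([0.4461, 0.0544, 0.305 ]), 'wrist_force': array([-0.2267, -0.1434, -0.3747])}
```

View pics/end.png

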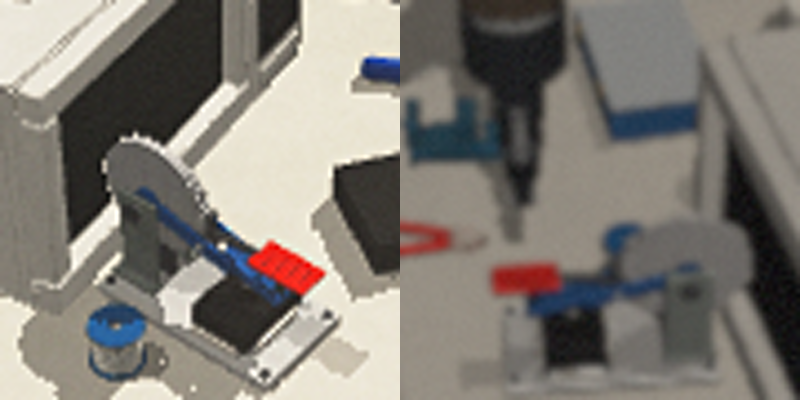

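View pics/endc.png

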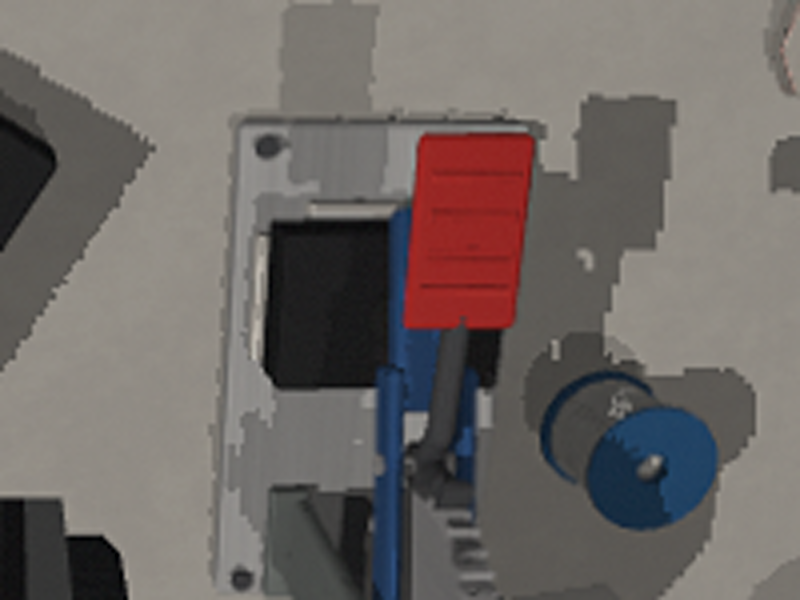

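The crop shows the arm down with the paddle raised off it, and the module in its rails. I'll measure paddle tilt and height to confirm the pawl is seated.

```bash
python3 - <<'E'
import pickle;from h import *
np.set_printoptions(precision=4,suppress=True)
a,b,d=pickle.load(open('end.pkl','rb'))
f=lambda p:(p[0]/4+250,p[1]/4+110)
yaw=np.radians(-9.2);ex=np.array([np.cos(yaw),np.sin(yaw),0]);ey=np.array([-ex[1],ex[0],0])
O=np.array([.553,.1845,0]);H=O+.06*ex+np.array([0,0,.1]);P=[]
for p,y in(((420,134),-.018),((534,136),.018),((514,328),.018),((404,327),-.018)):
    c,v=ray(d,f(p));X=c+v*(y-(c-O)@ey)/(v@ey);P.append(X);q=X-H;print(q@ex,q[2])
u=(P[0]+P[1]-P[2]-P[3])/2;m=np.mean(P,0);q=m-H
print('tilt',np.arctan2(u[2],-u@ex),'len',np.linalg.norm(u),'mid',q@ex,q[2],'ang',np.arctan2(q[2],-q@ex))
def red(d,x0,x1,y0,y1):
    F=d['frame'].astype(int);k=(F[...,0]>110)&(F[...,1]<70)&(F[...,2]<70)
    ys,xs=np.nonzero(k[y0:y1,x0:x1]);return np.array([xs.mean()+x0,ys.mean()+y0])
p=red(a,250,280,205,225);r=red(b,228,250,195,210);X,e=tri(a,p,b,r);q=X-H
print('tri mid',X,e,'own',q@ex,q@ey,q[2],'ang',np.arctan2(q[2],-q@ex))
c=[onz(d,f(t),.04) for t in((272,222),(263,380))];print(c)
E
```

```text
-0.17672274148898684 -0.009696604269546355
-0.17653874678844547 -0.009038882411539967
-0.11508893733872143 -0.006158746611389904
-0.11518505329217885 -0.007005757380228711
tilt -0.04526620380696619 len 0.0615568038998982 mid -0.14588386972708314 -0.007974997668176234 ang -0.054612395412997373
tri mid [0.4668 0.1964 0.0957] [0.0009836776509304225, 0.0009836776509304212] own -0.1470235259095665 -0.002059433721485536 -0.004341505679437405 ang -0.029520747844497392
[array([0.4672, 0.1468, 0.04  ]), array([0.5265, 0.1378, 0.04  ])]
```

Tilt is -0.045 against -0.02 for a fully seated pawl, which leaves about 0.03 rad of uncertainty against a 0.06 limit. There is plenty of time, so I'll take a flatter side-on look.

Request:
carry_out(
  rows=[6,0,-10,9.9,-1.6,0,0,6,0,-10,9.9,-1.6,0,0,6,0,-10,9.9,-1.6,0,0,6,0,-10,9.9,-1.6,0,0,6,-5,-10,9.9,-1.6,0,0,5,-5,-5,4,-0.6,0,0,0,0,0,0,0,0,0,0,0,0,0,0,0,0,0,0,0,0,0,0,0,0,0,0,0,0,0,0],
)

```text
time_s: 20.15
tcp_pos: [0.4813, 0.0444, 0.2511]
tool_rot: [-0.44, 0.518, 1.361]
wrist_force: [0.2, -0.1, -0.6]
finger_gap: 0.0005
```

```bash
python3 look.py end2
```

```text
{'time_s': np.float64(20.15), 'tcp_pos': array([0.4813, 0.0444, 0.2511]), 'wrist_force': array([ 0.2144, -0.1298, -0.5723])}
```

View pics/end2w.png

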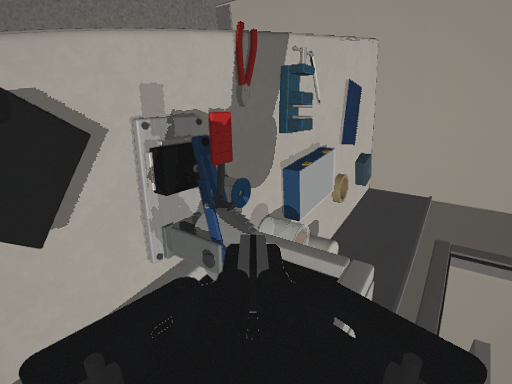

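```bash
python3 - <<'E'
import cv2,pickle
w=pickle.load(open('end2.pkl','rb'))[2]['frame']
cv2.imwrite('pics/end2c.png',cv2.resize(w[100:220,150:280,::-1],(650,600),interpolation=cv2.INTER_CUBIC))
E
```

```text
(no output)
```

View pics/end2c.png

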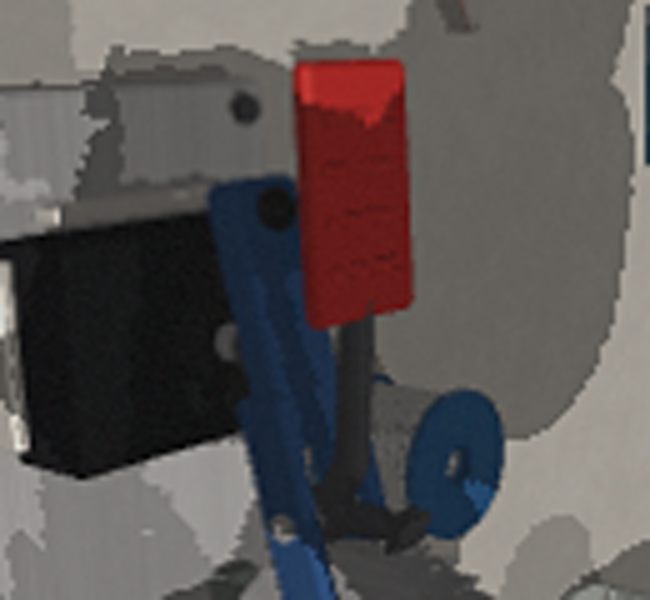

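```bash
python3 - <<'E'
import pickle;from h import *
np.set_printoptions(precision=4,suppress=True)
d=pickle.load(open('end2.pkl','rb'))[2]
f=lambda p:(p[0]/5+150-.4,p[1]/5+100-.4)
yaw=np.radians(-9.0);ex=np.array([np.cos(yaw),np.sin(yaw),0]);ey=np.array([-ex[1],ex[0],0])
O=np.array([.553,.1845,0]);H=O+.06*ex+np.array([0,0,.1])
def Q(p,y):
    c,v=ray(d,f(p));X=c+v*(y-(c-O)@ey)/(v@ey);q=X-H;return np.array([q@ex,q[2]])
def seg(n,p,r,y):
    a,b=Q(p,y),Q(r,y);u=a-b;print(n,y,a,b,'len',np.hypot(*u),'ang',np.arctan2(u[1],-u[0]))
seg('pad near',(296,68),(309,325),-.018)
seg('pad far',(405,66),(413,300),.018)
for y in(-.012,-.016,-.02):seg('arm near',(212,205),(274,540),y)
# red mask line fits, left edge subpixel
F=d['frame'].astype(int);R=F[...,0]-(F[...,1]+F[...,2])/2
L=[];Rr=[]
for y in range(116,160):
    r=R[y,200:245];th=0.5*np.max(r);k=np.nonzero(r>th)[0]
    i=k[0];L.append((200+i-(r[i]-th)/(r[i]-r[i-1]),y));j=k[-1];Rr.append((200+j+(r[j]-th)/(r[j]-r[j+1]),y))
for n,E,y in(('L',L,-.018),('R',Rr,.018)):
    E=np.array(E); c=np.polyfit(E[:,1],E[:,0],1);c=np.polyfit(*(E[abs(np.polyval(c,E[:,1])-E[:,0])<.7].T[::-1]),1)
    g=lambda v:((np.polyval(c,v)-150+.4)*5,(v-100+.4)*5)
    seg('fit '+n,g(116),g(157),y)
E
```

```text
pad near -0.018 [-0.1768 -0.0058] [-0.1172 -0.0052] len 0.059591542474142785 ang -0.009871380076784075
pad far 0.018 [-0.1763 -0.0036] [-0.118  -0.0028] len 0.05833640684035314 ang -0.013996636957391034
arm near -0.012 [-0.1427 -0.0431] [-0.0562 -0.0274] len 0.08795093516826123 ang -0.17849691384090713
arm near -0.016 [-0.1434 -0.0387] [-0.0582 -0.0233] len 0.08655782147850288 ang -0.1784969138409075
arm near -0.02 [-0.1441 -0.0343] [-0.0603 -0.0192] len 0.08516470778874445 ang -0.1784969138409067
fit L -0.018 [-0.1737 -0.0062] [-0.1263 -0.0059] len 0.04736564577803384 ang -0.006922746408421343
fit R 0.018 [-0.1725 -0.0043] [-0.1214 -0.0028] len 0.051117256879536666 ang -0.02988913261307268
```

```bash
python3 - <<'E'
import pickle;from h import *
np.set_printoptions(precision=4,suppress=True)
d=pickle.load(open('end2.pkl','rb'))[2]
w=d['frame']
cv2.imwrite('pics/end2d.png',cv2.resize(w[125:245,180:250,::-1],(350,600),interpolation=cv2.INTER_NEAREST))
yaw=np.radians(-9.0);ex=np.array([np.cos(yaw),np.sin(yaw),0]);ey=np.array([-ex[1],ex[0],0])
O=np.array([.553,.1845,0]);H=O+.06*ex+np.array([0,0,.1])
# predicted pixels of arm centre-plane line & pad for a=-.25,-.18
for a in(-.25,-.22,-.18):
  for y in(-.018,):
    print(a,[proj(d,H+ex*(-L*np.cos(a))+ey*y+np.array([0,0,L*np.sin(a)]))[0].round(1) for L in(.155,.1,.06,0)])
# parallel check: arm in scene/side before and after release
def blue(d,x0,x1,y0,y1):
    F=d['frame'].astype(int)[y0:y1,x0:x1];k=((F[...,2]-F[...,0])>35).astype(np.uint8);return cv2.moments(k,True)
for n in('p5','end','end2'):
    a,b,_=pickle.load(open(n+'.pkl','rb'))
    m=blue(a,231,252,195,215);print(n,m['m00'],m['m10']/m['m00'],m['m01']/m['m00'])
E
```

```text
-0.25 [array([190.6, 135.3]), array([200.8, 178.8]), array([208. , 209.4]), array([218.6, 253.4])]
-0.22 [array([193.1, 134.5]), array([202.4, 178.6]), array([209. , 209.4]), array([218.6, 253.4])]
-0.18 [array([196.5, 133.8]), array([204.6, 178.4]), array([210.3, 209.4]), array([218.6, 253.4])]
p5 57.0 11.263157894736842 11.56140350877193
end 49.0 11.183673469387756 11.204081632653061
end2 52.0 11.26923076923077 11.692307692307692
```

View pics/end2d.png

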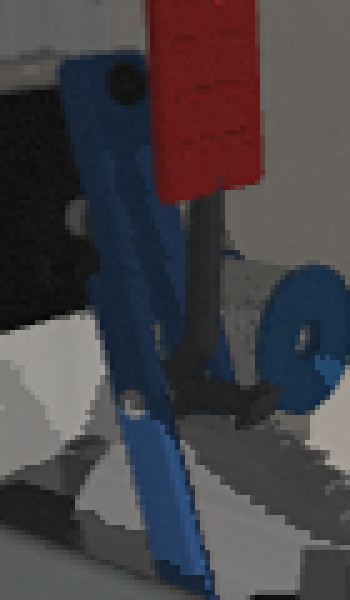

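The profile view puts the paddle tilt at -0.007 to -0.03, against -0.02 for a seated pawl on an arm at its stop. The arm's rivet falls on the predicted line for -0.25 rad. The arm did not move on release: its blue centroid in the scene view is unchanged within 0.15 px. Handing in.

```bash
python3 - <<'E'
from workcell import robot
print(robot.close_job()); s=robot.read_state();print(s['time_s'],s['wrist_force'])
E
```

```text
the job is handed in; nothing more can be done
None
the job is handed in; nothing more can be done
```

I pressed the red paddle with the shut fingertips until it bottomed at about 9 N, with the arm still raised. I kept it pressed and pushed the arm down along its arc to the stop. There the force rose from about 11 N to 30 N and the motion stalled at a tip height of 0.081 m, close to the 0.083 m predicted. I then let go, moved clear and handed in at about 20 s; the hand-in reports no verdict.

**Last checks:**
- **Arm:** it did not move on release, and the arm's rivet lies on the line predicted for the stop.
- **Pawl:** the paddle face is tilted -0.007 to -0.03 rad, against about -0.02 expected with the pawl seated.
- **Module:** it still looks to be within its rails.
- **Robot:** wrist force was about 0.6 N, so it was touching nothing.
- **Other things on the bench:** I never touched them, but I did not measure their positions at the end.

**Checks that disagreed:**
- An earlier, less side-on view gave a paddle tilt of -0.045 rad and heights 2–5 mm low. Read literally, that put the pawl as high as about 0.03–0.065, and the limit is 0.06. I judged this to be measurement and calibration error.
- A rough fit to the arm's tapered edges read -0.18 rad instead of -0.25. I put more weight on the force stall and the rivet position.

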